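# Clear a split dowel into the lever-lid offcut bin

## Task

Clear the red-ended split dowel into the covered offcut bin: lay it crosswise on the bin's loading chute so that it rolls down against the yellow flap, then press the red lever down with the fingertips and keep the lid raised until the dowel has rolled inside. Let the lever up so the lid comes down, then press the lid fully home; leave the other things on the bench where they are.

Things in the scene. Friction and masses are not known exactly. Their poses are not given: they have to be found in the camera images.
- dowel: Round pale-pine dowel offcut, 45 mm diameter, 110 mm long, 0.12 kg nominal, one end painted red over 22 mm, dark split lines along it. Origin at its centre; its own x axis is the long axis, towards the red end. It can roll. Starts lying in the cradle, its centre 30.5 mm above the bench.
- cradle: Fixed low plywood cradle for the dowel, 125 x 60 x 8 mm, with four 8 mm high dark wooden chocks 42 mm either side of the middle (the middle 60 mm is free for fingers). Origin at the centre of its underside on the bench; x along the dowel.
- bin: Fixed green bench-top offcut bin, outside 180 (x) x 210 (y) mm, walls 6 mm; origin at the centre of its underside, z up. Its lid is hinged along x on the +y side, with the red lever beyond the hinge; on the -y side the wall is only 88 mm high and the loading chute leads in over it. A dowel inside has its centre below z = 85 mm.
- chute_drop (a point): Bin-fixed point at (0, -172, 131.5) mm in the bin's frame, over the middle of the chute: the dowel's centre when letting it go, axis along the bin's x. Let go here, it is within 1 mm of the chute floor and rolls down by itself against the closed flap, 65 mm further in. Axes as the bin's.
- chute_foot (a point): Point on the chute's floor under the flap, at (0, -108, 95) mm in the bin's frame. The steel chute rises outwards at 12 degrees, from y = -97 to -239 mm; 150 mm wide between two side cheeks that rise 28 mm above its floor. Axes as the bin's.
- lid (a joint): Lid angle, rad: 0 closed, 0.95 at the stop; starts at 0 to 0.09. Green plate 184 x 222 mm, top 170 mm above the bench when closed; at its -y end a yellow flap 62 mm high hangs across the chute. The dowel rolls under it above about 0.4 rad. Spring-closed, damped, stiff: let go, the lid sinks in 2 to 3 s and stops about 0.14 short of closed; pushed the rest of the way, it stays.
- lever (a point): Centre of the top face of the red lever plate, 80 x 55 x 6 mm, rigid with the lid (the rules call it lid_c3). Lid closed: 177 mm above the bench, sloping 0.45 rad, rising away from the bin. Pressing it down (5 to 16 N) raises the lid. Its centre turns about the hinge line 130 mm away: down some 98 mm for a lid angle of 0.8, nearly straight (within 13 mm).
- lid_hinge (a point): Middle of the lid's hinge line, at (0, 112, 120) mm in the bin's frame; the hinge runs along the bin's x.
- lid_press (a point): Centre of the top of the round black press pad (52 mm across, 6 mm high) on the lid, 175 mm from the hinge line towards the flap: press straight down here; 176 mm above the bench when the lid is closed, and pushing it home takes only a few N.
- glue: Yellow glue bottle with red cap, 60 mm across, 170 mm high. Bystander, leave in place; origin at the centre of its underside.
- jar: Amber glass jar, 72 mm across, 90 mm high. Bystander, leave in place; origin at the centre of its underside.
- mallet: Hammer with wooden handle, 260 mm long, lying. Bystander, leave in place; origin at the centre of its underside.
- sandblock: Cork sanding block, 100 x 60 x 33 mm. Bystander, leave in place; origin at the centre of its underside.
- square: Try square, dark wood stock 120 mm, steel blade 160 mm, lying. Bystander, leave in place; origin at the underside of the stock's middle.
- blank: Sound flat pine board, 45 x 180 x 20 mm, lying along its own y. Bystander, leave in place; origin at the centre of its underside.
- tape: Yellow tape measure, 65 x 45 x 65 mm. Bystander, leave in place; origin at the centre of its underside.

How it is judged:
On the way, in this order (a step that is already met when the one before it is completed fails the run):
1. The dowel lies on the chute against the closed lid's flap, let go (x of dowel in the frame of bin between -0.05 and 0.05 m and y of dowel in the frame of bin between -0.22 and -0.11 m and z of dowel in the frame of bin between 0.1 and 0.16 m and contact force between the fingers and dowel below 0.3 N and value of joint lid below 0.2 rad), for 0.3 s.
2. The lever is held down by the fingers, the lid is raised (over 0.5 rad) and the dowel is inside the bin (value of joint lid above 0.5 rad and contact force between the fingers and lid_c3 above 1 N and x of dowel in the frame of bin between -0.085 and 0.085 m and y of dowel in the frame of bin between -0.1 and 0.1 m and z of dowel in the frame of bin between 0 and 0.085 m), for 0.3 s.
3. The lever is let go and the lid has come down (below 0.3 rad), the dowel inside (value of joint lid below 0.3 rad and contact force between the fingers and lid_c3 below 0.2 N and x of dowel in the frame of bin between -0.085 and 0.085 m and y of dowel in the frame of bin between -0.1 and 0.1 m and z of dowel in the frame of bin between 0 and 0.085 m), for 0.2 s.
4. The lid is pressed fully home (below 0.025 rad) (value of joint lid below 0.025 rad), for 0.2 s.
At the end, for the whole second after the job is handed in: The dowel lies at rest inside the bin (its centre within the bin's walls and below 85 mm) and the lid is fully closed (within 0.025 rad), with the robot clear (x of dowel in the frame of bin between -0.085 and 0.085 m and y of dowel in the frame of bin between -0.1 and 0.1 m and z of dowel in the frame of bin between 0 and 0.085 m and contact force between the fingers and dowel below 0.3 N and value of joint lid below 0.025 rad and linear speed of dowel below 0.05 m/s); the robot touches nothing.
It fails at once if A bystander (glue bottle, jar, hammer, sanding block, try square, board or tape measure) is pushed more than 40 mm from its place (distance of any of glue, jar, mallet, sandblock, square, blank, tape from where it was at the start of the episode above 0.04 m).
It also fails if it takes over 72 s, if anything falls off the work surface, if the arm or the gripper's body presses on something with over 40 N, if the wrist force passes 120 N, or if a joint passes its speed limit or range.

## Robot

A 6-joint arm with a two-finger parallel gripper is mounted at the origin on the work surface. World frame = base frame: x ahead of the robot, y to its left, z up, the work surface at z = 0. Lengths are in m, angles in rad, forces in N, time in s.
With the tool pointing down it reaches from about 0.425 to 0.95 m from the base axis. Payload 3.5 kg.
Tool frame: the origin (TCP) lies on the front face of the gripper's body, between the roots of the fingers; the fingertips stand 73 mm ahead of it and the grasp point (between the pads) lies 54 mm ahead of it; z points along the fingers, y is the line along which they close (so a half turn about z gives the same grasp; the last joint's range is limited). The gripper opens to 85 mm and grips with 20 to 120 N. Pads are 22 mm wide; open, the fingers measure 114 mm over their backs; the gripper's body (76 mm by 85 mm) begins 54 mm behind the grasp point. The pads swing forward as they close: fully open they stand 13 mm farther back than shut.
Start: joints at [1.076, 0.286, 1.577, -0, 1.279, -0.15], TCP at [0.228, 0.635, 0.304] pointing down, gripper open.
Joint ranges: [-2.77, 2.77], [-0.9, 2.22], [0.21, 2.48], [-1.53, 4.67], [0.24, 2.81], [-2.84, 2.84]. Speed limits (rad/s): [2.79, 2.79, 3.14, 3.14, 3.14, 3.14].

## Interface

Orientations are given as a unit quaternion [w, x, y, z].
In Python, from bench import r gives the robot as it stands. The module is installed in compiled form; this text tells all that it offers.
- The arm moves only by the tool carry_out, never from a script. Its arguments are lists of equal length, an entry for each row: "jaw": the opening, from 0 (shut) to 1 (fully open); "dp": the shift along the tool's x, y, z in mm, a list of three; "dr": the turn, a rotation vector about the tool's x, y, z in rad, a list of three. In form: {"jaw": [jaw, ...], "dp": [[x, y, z], ...], "dr": [[wx, wy, wz], ...]}. A call has 1 to 5 rows; each row is the pose to reach, as a shift and turn from the pose commanded when the call began, along the tool's axes at that moment; what a row does not reach only later rows make up. A row lasts 1/12 s, in which the tool goes at most 41.7 mm and 7.16 degrees, less where a joint would pass 70% of its speed; a pose out of reach is approached as far as the arm can. A call with a gripper value outside its range is refused whole. The fingers move at their own pace and stop on an object; the grip force is fixed at half the most. Time passes only in rows, so rows that repeat a pose let the fingers close. It gives the time, the measured TCP pose, the force, the opening and the grip force at its end, in the units of the state.
- r.observe(): the state, without advancing time (a new reading comes with each control period).
- r.get_image(name): name is "scene" or "top" or "wrist"; returns a dict with "color" (480x640x3 uint8, red, green, blue), "mtx" (3x3 intrinsics, pixels), "R" (3x3) and "t" (3): a world point X has camera coordinates R X + t. Camera axes: x right, y down, z forward; pixel columns grow to the right and rows downward; lengths in m; the calibration is good to about 2 mm. A picture is of the moment at which its call begins. There is no depth.
- r.close_job(): hands the job in; it is judged then, once.
The state is a dict: "clock": time; "joint_positions": joint angles; "qd": joint speeds; "joint_torque": joint torques, N m; "ee_pos": TCP position; "eef_rot": TCP orientation; "force": force on the tool from outside, world axes, zero at the start; "torque": the same for the moment, N m; "gripper_width": opening from 0.0 (shut) to 1.0 (fully open); "grip_force": force on a finger pad.
Only numpy, scipy, OpenCV 4.12 (cv2) and the standard library are available. Lean on these libraries where they do the work, as an engineer would, in place of code of your own. Each camera call takes 0.05 s, during which the arm holds its last target. There are 200 camera calls.

## Working session

There is one attempt and no reset: what is moved stays moved. The work goes in short steps, Python scripts to look and compute and a tool call to move; the robot and the scene stay as the last step left them, time stands still between calls to the robot, and variables do not carry over. Pictures are saved under pics/ and viewed, at most 10 in all, crops included, and the job is handed in when it is done.

Besides the shell and the picture viewer there is one more tool, called after ">>>" as name(argument=value, ...), one argument or row to a line, values as JSON. carry_out: Moves the arm, as the interface text tells. Its arguments: {"type":"object","properties":{"jaw":{"type":"array","items":{"type":"number"}},"dp":{"type":"array","items":{"type":"array","items":{"type":"number"}}},"dr":{"type":"array","items":{"type":"array","items":{"type":"number"}}}},"required":["jaw","dp","dr"]}

```bash
mkdir -p pics
cat > h.py <<'E'
import numpy as np, cv2
from bench import r
from scipy.spatial.transform import Rotation as R
def shot(n,f=None):
    d=r.get_image(n)
    if f: cv2.imwrite('pics/'+f,d['color'][:,:,::-1])
    return d
def ray(d,u,v):
    Rm=np.array(d['R']);t=np.array(d['t'])
    return -Rm.T@t, Rm.T@np.linalg.inv(d['mtx'])@np.array([u,v,1.])
def onz(d,u,v,z):
    c,w=ray(d,u,v); return c+w*(z-c[2])/w[2]
def cross(*rs):
    A=0;b=0
    for c,w in rs:
        w=w/np.linalg.norm(w);P=np.eye(3)-np.outer(w,w);A=A+P;b=b+P@c
    x=np.linalg.solve(A,b); return x,[np.linalg.norm(np.cross(x-c,w/np.linalg.norm(w)))*1e3 for c,w in rs]
def proj(d,X):
    p=d['mtx']@(np.array(d['R'])@X+d['t']); return p[:2]/p[2]
E
python3 - <<'E'
from h import *
import pickle
D={n:shot(n,n+'0.png') for n in('scene','top','wrist')}
pickle.dump(D,open('d0.pkl','wb'))
for n in D: print(n,ray(D[n],320,240))
print(r.observe())
E
```

```text
scene (array([1.20740006, 0.44134005, 1.28422979]), array([-0.48630856, -0.25967813, -0.83435938]))
top (array([0.35174892, 0.06607247, 1.09599331]), array([ 0.23525794,  0.03717894, -0.97132359]))
wrist (array([0.16018846, 0.65868397, 0.37257966]), array([ 0.26628669, -0.10224221, -0.95848131]))
{'clock': 0.15, 'joint_positions': array([ 1.07602996e+00,  2.87000232e-01,  1.57784089e+00,  1.08843698e-06,
        1.27861260e+00, -1.49984561e-01]), 'qd': array([-0.00197322, -0.00302784, -0.00508858,  0.00080824, -0.00082065,
       -0.00017249]), 'joint_torque': array([ 6.49092126e-04, -4.06600177e+01, -2.93141377e+01, -1.63608584e-04,
        3.95185780e-03, -5.20033637e-06]), 'ee_pos': array([0.22792376, 0.63495096, 0.30283934]), 'eef_rot': array([-2.95307261e-04,  1.71538383e-01,  9.85176998e-01, -8.82435345e-04]), 'force': array([-0.47932174,  0.11090817,  0.72764221]), 'torque': array([ 0.02132533, -0.00162576,  0.05558682]), 'grip_force': 0.0, 'gripper_width': 0.9987526489949811}
```

View pics/scene0.png

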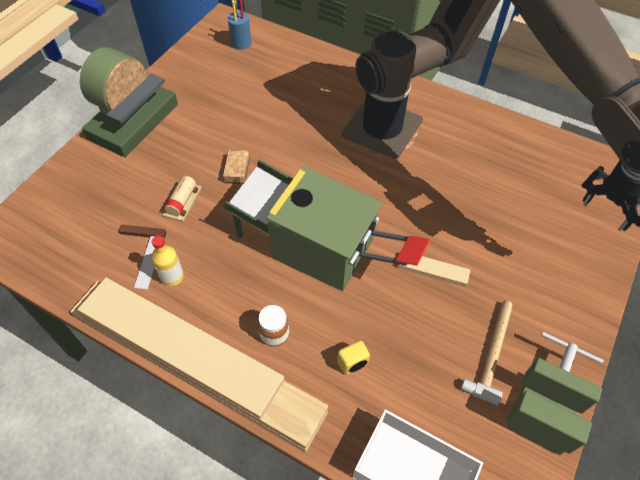

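View pics/top0.png

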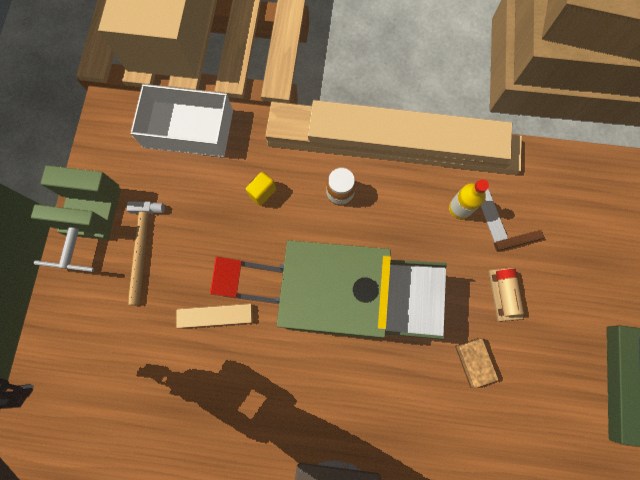

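The scene shows the dowel at (182,197), black pad (302,198) and red lever (412,250). The top view shows the dowel at (508,293), red end upward (506,273), pad (366,290), lever (226,277), and the chute at right (415,300). Bin +y is roughly world +y.

```bash
cat > m.py <<'E'
from h import *
import pickle
D=pickle.load(open('d0.pkl','rb'))
def blob(d,f,box):
    x0,y0,x1,y1=box; hsv=cv2.cvtColor(np.ascontiguousarray(d['color']),cv2.COLOR_RGB2HSV).astype(int)
    m=np.zeros((480,640),np.uint8); m[y0:y1,x0:x1]=f(hsv[y0:y1,x0:x1])*255
    c=max(cv2.findContours(m,cv2.RETR_EXTERNAL,cv2.CHAIN_APPROX_NONE)[0],key=cv2.contourArea)
    M=cv2.moments(c); return np.array([M['m10']/M['m00'],M['m01']/M['m00']]),cv2.minAreaRect(c),M['m00'],c
red=lambda h:((h[...,0]<6)|(h[...,0]>174))&(h[...,1]>170)&(h[...,2]>90)
blk=lambda h:(h[...,2]<45)
yel=lambda h:(abs(h[...,0]-25)<5)&(h[...,1]>190)&(h[...,2]>120)
pale=lambda h:(((h[...,0]>12)&(h[...,0]<28)&(h[...,1]<130)&(h[...,2]>150)))
if __name__=='__main__':
    S,T=D['scene'],D['top']
    for n,f,a,b in [('pad',blk,(285,180,320,215),(345,270,385,308)),('lever',red,(385,225,440,275),(200,245,250,305)),
      ('flap',yel,(260,160,310,225),(372,245,396,340)),('dred',red,(160,170,205,225),(485,260,530,285)),('dpale',pale,(165,170,200,215),(493,270,526,318))]:
        p=blob(S,f,a);q=blob(T,f,b)
        print(n,p[0].round(1),np.round(p[1][1],1),p[2],q[0].round(1),np.round(q[1][1],1),q[1][2],q[2],cross(ray(S,*p[0]),ray(T,*q[0])))
        if n in('lever','flap'): print(cv2.boxPoints(q[1]).round(1).tolist())
    a=cv2.resize(S['color'][140:320,140:460],None,fx=2.2,fy=2.2,interpolation=cv2.INTER_CUBIC)
    b=cv2.resize(T['color'][230:380,440:560],None,fx=4,fy=4,interpolation=cv2.INTER_CUBIC)
    cv2.imwrite('pics/c1.png',b[:,:,::-1])
    cv2.imwrite('pics/c2.png',a[:,:,::-1])
E
python3 m.py
```

```text
Traceback (most recent call last):
  File "m.py", line 17, in <module>
    p=blob(S,f,a);q=blob(T,f,b)
                    ~~~~^^^^^^^
  File "m.py", line 7, in blob
    c=max(cv2.findContours(m,cv2.RETR_EXTERNAL,cv2.CHAIN_APPROX_NONE)[0],key=cv2.contourArea)
ValueError: max() iterable argument is empty
```

```bash
python3 - <<'E'
import re
s=open('m.py').read()
s=s.replace("blk=lambda h:(h[...,2]<45)","blk=lambda h:(h[...,2]<65)&((h[...,1]<70)|(h[...,2]<40))")
open('m.py','w').write(s)
from m import *
for n,ps in (('top',[(366,290),(384,290),(226,277),(506,273),(510,300),(495,300)]),('scene',[(302,198),(290,192),(412,250),(180,209),(185,190)])):
    h=cv2.cvtColor(D[n]['color'],cv2.COLOR_RGB2HSV)
    print(n,[h[y,x].tolist() for x,y in ps])
E
python3 m.py
```

```text
top [[36, 25, 52], [25, 255, 236], [3, 213, 183], [3, 216, 225], [22, 84, 250], [17, 111, 202]]
scene [[140, 18, 43], [25, 145, 246], [1, 188, 199], [1, 182, 210], [23, 61, 253]]
pad [301.4 197.4] [18.4 18.4] 253.0 [365.1 289.4] [23. 24.] 90.0 438.0 (array([ 0.47996315, -0.00258671,  0.18207558]), [np.float64(1.7172968459123454), np.float64(1.7172968459123137)])
lever [412.7 249.9] [21.1 34.1] 563.0 [225.2 276.8] [26.3 37.5] 8.130102157592773 912.0 (array([0.47279479, 0.29159764, 0.16401811]), [np.float64(1.1725623415867126), np.float64(1.1725623415867314)])
[[209.5, 293.3999938964844], [214.8000030517578, 256.29998779296875], [240.89999389648438, 260.0], [235.60000610351562, 297.1000061035156]]Traceback (most recent call last):
  File "m.py", line 17, in <module>
    p=blob(S,f,a);q=blob(T,f,b)
  File "m.py", line 7, in blob
    c=max(cv2.findContours(m,cv2.RETR_EXTERNAL,cv2.CHAIN_APPROX_NONE)[0],key=cv2.contourArea)
ValueError: max() iterable argument is empty
```

```bash
sed -i 's/h\[...,1\]>190/h[...,1]>110/; s/h\[...,1\]<130)/h[...,1]<105)/' m.py; sed -i 's/(493,270,526,318)/(493,274,526,318)/' m.py; python3 m.py
```

```text
pad [301.4 197.4] [18.4 18.4] 253.0 [365.1 289.4] [23. 24.] 90.0 438.0 (array([ 0.47996315, -0.00258671,  0.18207558]), [np.float64(1.7172968459123454), np.float64(1.7172968459123137)])
lever [412.7 249.9] [21.1 34.1] 563.0 [225.2 276.8] [26.3 37.5] 8.130102157592773 912.0 (array([0.47279479, 0.29159764, 0.16401811]), [np.float64(1.1725623415867126), np.float64(1.1725623415867314)])
[[209.5, 293.3999938964844], [214.8000030517578, 256.29998779296875], [240.89999389648438, 260.0], [235.60000610351562, 297.1000061035156]]
flap [287.  192.1] [ 6.7 53.4] 306.0 [383.8 291.9] [ 8.5 73.3] 3.900493860244751 535.0 (array([ 0.48036155, -0.04244471,  0.17783656]), [np.float64(1.0684470437009512), np.float64(1.0684470437009144)])
[[377.0, 327.8999938964844], [382.0, 254.8000030517578], [390.5, 255.39999389648438], [385.5, 328.5]]
dred [175.4 204.1] [16.5  7.6] 71.0 [505.7 273.6] [ 8.4 19.6] 80.53767395019531 138.5 (array([ 0.5778893 , -0.3406932 ,  0.04688865]), [np.float64(2.5652136763857123), np.float64(2.5652136763857)])
dpale [186.1 192.2] [22.7 34.7] 556.0 [509.  296.4] [35.9  7.1] 79.69515228271484 196.5 (array([ 0.52500845, -0.35101884,  0.03566466]), [np.float64(6.0214697593948765), np.float64(6.02146975939499)])
```

View pics/c1.png

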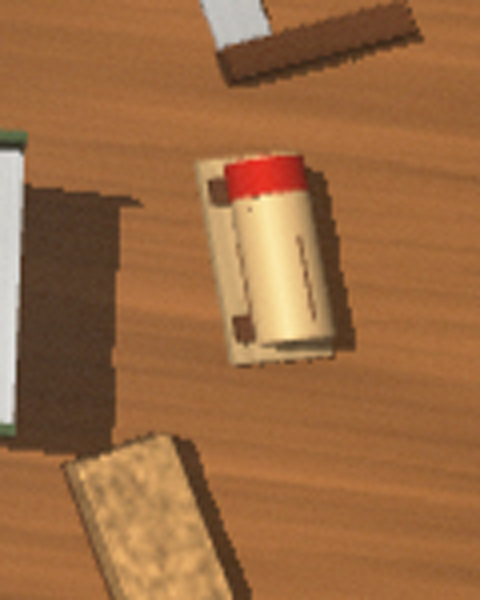

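View pics/c2.png

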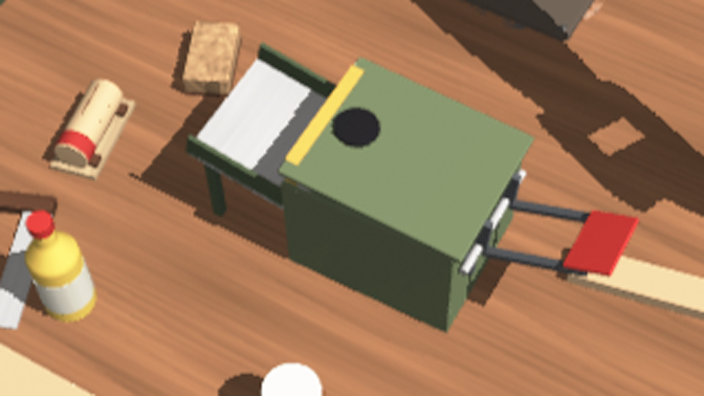

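c1: dowel red end middle at (264,160), far end middle (296,341) in the crop → top pixels (506,270),(514,315). c2: chute left, the flap strip and pad clear, and the lever's corners visible around (600,243).

Run:
```python
from m import *
S,T=D['scene'],D['top']
print('dowel',cross(ray(S,180.8,195.5),ray(T,510,292.6)))
a,b=onz(T,506,270,.0305),onz(T,514,315.2,.0305);print(a,b,np.linalg.norm(a-b),(a+b)/2,np.arctan2(*(a-b)[1::-1]))
def L(c): 
    return np.arctan2(c[1],c[0])
c=np.array([[377,327.9],[382,254.8],[390.5,255.4],[385.5,328.5]])
P=[onz(T,*p,.176) for p in c]; d=P[1]-P[0];e=P[2]-P[3];print('flapyaw',L(d),L(e),np.linalg.norm(d))
c=[[209.5, 293.4], [214.8, 256.3], [240.9, 260.0], [235.6, 297.1]]
P=[onz(T,*p,.167) for p in c]; d=P[1]-P[0];e=P[2]-P[3];print('leveryaw',L(d),L(e),np.linalg.norm(d),sum(P)/4)
# lid corners by approximated green contour
g=lambda h:(abs(h[...,0]-45)<12)&(h[...,1]>60)&(h[...,2]>90)
q=blob(T,g,(265,230,395,350)); hull=cv2.convexHull(q[3]); ap=cv2.approxPolyDP(hull,6,True)[:,0]
print(ap.tolist(),q[1]); 
for p in ap: print(onz(T,*map(float,p),.17))
```

```text
dowel (array([ 0.5366617 , -0.3592553 ,  0.02710657]), [np.float64(3.439176069025192), np.float64(3.43917606902525)])
[ 0.59123724 -0.35019935  0.0305    ] [ 0.48457955 -0.37242529  0.0305    ] 0.10894886748933474 [ 0.53790839 -0.36131232  0.0305    ] 0.2054455928161923
flapyaw 0.027455931287647905 0.023152729943308904 0.15257421249979555
leveryaw 0.03943154830542108 0.025995734101147704 0.07942392520194239 [0.47343914 0.28996223 0.167     ]
[[287, 241], [389, 249], [384, 336], [277, 325]] ((333.7988586425781, 288.4422607421875), (107.87012481689453, 88.03140258789062), 4.707851886749268)
[0.5651158  0.17132022 0.17      ]
[ 0.57460653 -0.04687225  0.17      ]
[ 0.39225725 -0.053202    0.17      ]
[0.38716587 0.16650527 0.17      ]
```

```bash
cat > plan.py <<'E'
from h import *
def rot(yaw,tilt=0): return R.from_euler('z',yaw)*R.from_euler('x',np.pi)*R.from_euler('x',tilt)
def cur():
    s=r.observe(); q=s['eef_rot']; return np.array(s['ee_pos']),R.from_quat([q[1],q[2],q[3],q[0]])
def plan(w,start=None):
    p,o=start or cur(); e=(o.as_matrix()[:,0]); print('now',p.round(4),'yaw',np.arctan2(e[1],e[0]).round(3))
    for pos,*a in w:
        n=rot(*a); dp=np.round(o.inv().apply(np.array(pos)-p)*1e3,1); dr=np.round((o.inv()*n).as_rotvec(),3)
        print(dp.tolist(),dr.tolist()); p=p+o.apply(dp/1e3); o=o*R.from_rotvec(dr)
def bin2w(x,y,z,o=(.479,.060),yaw=.03):
    c,s=np.cos(yaw),np.sin(yaw); return np.array([o[0]+c*x-s*y,o[1]+s*x+c*y,z])
E
python3 - <<'E'
from plan import *
plan([((.36,.50,.30),2.36),((.46,.34,.30),1.93),((.52,.16,.30),1.5),((.53,-.02,.30),1.07),((.535,-.2,.30),.64),((.537,-.36,.29),.205)])
E
```

```text
now [0.2279 0.635  0.3028] yaw 2.797
[-169.9, -82.4, 2.9] [-0.002, 0.0, 0.437]
[-183.7, -43.1, 0.1] [0.0, 0.0, 0.43]
[-189.6, -7.0, -0.0] [0.0, -0.0, 0.43]
[-178.8, 22.7, -0.0] [0.0, -0.0, 0.43]
[-155.5, 90.9, -0.1] [0.0, -0.0, 0.43]
[-93.9, 129.5, 10.0] [0.0, -0.0, 0.435]
```

>>> carry_out(
  jaw=[1,1,1,1,1],
  dp=[
    [-170,-82,3],
    [-170,-82,3],
    [-170,-82,3],
    [-170,-82,3],
    [-170,-82,3],
  ],
  dr=[
    [0,0,0.437],
    [0,0,0.437],
    [0,0,0.437],
    [0,0,0.437],
    [0,0,0.437],
  ],
)

```text
clock: 0.57
ee_pos: [0.3627, 0.4978, 0.3004]
eef_rot: [0.0, 0.383, 0.924, -0.001]
force: [-0.0, 0.4, -0.6]
gripper_width: 1.0
grip_force: 0.0
```

>>> carry_out(
  jaw=[1,1,1,1,1],
  dp=[
    [-184,-43,0],
    [-184,-43,0],
    [-184,-43,0],
    [-184,-43,0],
    [-184,-43,0],
  ],
  dr=[
    [0,0,0.43],
    [0,0,0.43],
    [0,0,0.43],
    [0,0,0.43],
    [0,0,0.43],
  ],
)

```text
clock: 0.98
ee_pos: [0.4623, 0.3371, 0.3006]
eef_rot: [0.0, 0.571, 0.821, -0.001]
force: [0.1, 0.3, 0.0]
gripper_width: 1.002
grip_force: 0.0
```

>>> carry_out(
  jaw=[1,1,1,1,1],
  dp=[
    [-190,-7,0],
    [-190,-7,0],
    [-190,-7,0],
    [-190,-7,0],
    [-190,-7,0],
  ],
  dr=[
    [0,0,0.43],
    [0,0,0.43],
    [0,0,0.43],
    [0,0,0.43],
    [0,0,0.43],
  ],
)

```text
clock: 1.4
ee_pos: [0.5215, 0.1566, 0.3007]
eef_rot: [0.0, 0.733, 0.68, -0.0]
force: [-0.5, 0.8, -0.3]
gripper_width: 1.001
grip_force: 0.0
```

>>> carry_out(
  jaw=[1,1,1,1,1],
  dp=[
    [-179,23,0],
    [-179,23,0],
    [-179,23,0],
    [-179,23,0],
    [-179,23,0],
  ],
  dr=[
    [0,0,0.43],
    [0,0,0.43],
    [0,0,0.43],
    [0,0,0.43],
    [0,0,0.43],
  ],
)

```text
clock: 1.82
ee_pos: [0.531, -0.0245, 0.3008]
eef_rot: [0.001, 0.862, 0.507, -0.001]
force: [-0.0, 0.5, -0.3]
gripper_width: 0.999
grip_force: 0.0
```

>>> carry_out(
  jaw=[1,1,1,1,1],
  dp=[
    [-155,91,0],
    [-155,91,0],
    [-155,91,0],
    [-155,91,0],
    [-155,91,0],
  ],
  dr=[
    [0,0,0.43],
    [0,0,0.43],
    [0,0,0.43],
    [0,0,0.43],
    [0,0,0.43],
  ],
)

```text
clock: 2.23
ee_pos: [0.536, -0.2045, 0.3007]
eef_rot: [0.001, 0.95, 0.312, -0.0]
force: [-0.3, 0.1, 0.5]
gripper_width: 0.997
grip_force: 0.0
```

>>> carry_out(
  jaw=[1,1,1,1,1],
  dp=[
    [-94,130,10],
    [-94,130,10],
    [-94,130,10],
    [-94,130,10],
    [-94,130,10],
  ],
  dr=[
    [0,0,0.435],
    [0,0,0.435],
    [0,0,0.435],
    [0,0,0.435],
    [0,0,0.435],
  ],
)

```text
clock: 2.65
ee_pos: [0.5376, -0.3655, 0.2896]
eef_rot: [0.001, 0.995, 0.099, -0.001]
force: [-0.2, 0.5, -0.7]
gripper_width: 1.003
grip_force: 0.0
```

Run:
```python
from plan import *
import pickle
d=shot('wrist','w1.png'); pickle.dump(d,open('w1.pkl','wb')); print(cur()[0],r.observe()['joint_positions'].round(2),proj(d,np.array([.5375,-.3605,.0305])))
```

```text
[ 0.53797513 -0.36269762  0.28967886] [-0.75  0.24  1.66 -0.    1.24  0.62] [315.98519368 212.73070909]
```

View pics/w1.png

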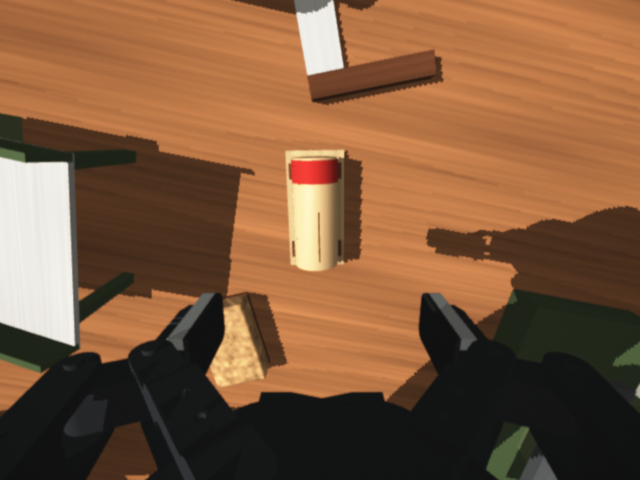

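Wrist picture: dowel centred at about (316.5,213), axis vertical in image, red end at top (315,171); the predicted pixel was (316,213), so it agrees.

Run:
```python
from plan import *
import pickle
D=pickle.load(open('d0.pkl','rb'));w=pickle.load(open('w1.pkl','rb'))
print(cross(ray(D['scene'],180.8,195.5),ray(D['top'],510,292.6),ray(w,316.5,213)),onz(w,316.5,213,.0305))
a=onz(w,315.3,171,.0305)-onz(w,317.2,255,.0305); print('yaw',np.arctan2(a[1],a[0]))
plan([((.538,-.361,.135),.205),((.538,-.361,.0905),.205)])
```

```text
(array([ 0.53639254, -0.36040696,  0.02564759]), [np.float64(3.806865804797036), np.float64(3.1692215718824146), np.float64(0.7999259379297018)]) [ 0.53732982 -0.36106515  0.0305    ]
yaw 0.216339163932705
now [ 0.538  -0.3627  0.2897] yaw 0.202
[0.5, -1.5, 154.7] [-0.001, 0.001, -0.003]
[0.0, 0.1, 44.5] [-0.0, 0.0, -0.0]
```

>>> carry_out(
  jaw=[1,1,1,1,1],
  dp=[
    [0,-1,155],
    [0,-1,155],
    [0,-1,155],
    [0,-1,155],
    [0,-1,155],
  ],
  dr=[
    [0,0,-0.01],
    [0,0,-0.01],
    [0,0,-0.01],
    [0,0,-0.01],
    [0,0,-0.01],
  ],
)

```text
clock: 3.12
ee_pos: [0.535, -0.354, 0.1271]
eef_rot: [-0.006, 0.994, 0.108, -0.005]
force: [-0.1, 1.2, -1.6]
gripper_width: 0.998
grip_force: 0.0
```

>>> carry_out(
  jaw=[1,1,1,1,1],
  dp=[
    [0,0,15],
    [0,0,30],
    [0,0,44],
    [0,0,44],
    [0,0,44],
  ],
  dr=[
    [0,0,0],
    [0,0,0],
    [0,0,0],
    [0,0,0],
    [0,0,0],
  ],
)

```text
clock: 3.53
ee_pos: [0.5385, -0.359, 0.0918]
eef_rot: [-0.0, 0.994, 0.107, -0.0]
force: [0.1, -0.5, -0.5]
gripper_width: 1.002
grip_force: 0.0
```

>>> carry_out(
  jaw=[0.3,0.3,0.3,0.3,0.3],
  dp=[
    [0,0,0],
    [0,0,0],
    [0,0,0],
    [0,0,0],
    [0,0,0],
  ],
  dr=[
    [0,0,0],
    [0,0,0],
    [0,0,0],
    [0,0,0],
    [0,0,0],
  ],
)

```text
clock: 3.95
ee_pos: [0.5392, -0.3598, 0.0935]
eef_rot: [0.001, 0.994, 0.107, 0.001]
force: [-0.2, 0.4, 3.4]
gripper_width: 0.502
grip_force: 61.6
```

>>> carry_out(
  jaw=[0.3,0.3,0.3,0.3,0.3],
  dp=[
    [0,0,0],
    [0,0,0],
    [0,0,0],
    [0,0,0],
    [0,0,0],
  ],
  dr=[
    [0,0,0],
    [0,0,0],
    [0,0,0],
    [0,0,0],
    [0,0,0],
  ],
)

```text
clock: 4.37
ee_pos: [0.5392, -0.3599, 0.0935]
eef_rot: [0.001, 0.994, 0.107, 0.001]
force: [0.1, -0.3, 6.0]
gripper_width: 0.503
grip_force: 61.6
```

Run:
```python
from plan import *
t=.2
def T(h,y=-172): return bin2w(0.002,y+0,0)*[1,1,0]+0
def tcp(y,z,tilt):
    p=bin2w(.002,y/1e3,z/1e3); n=bin2w(0,np.sin(tilt)*.063,0)-bin2w(0,0,0); n[2]=.063*np.cos(tilt); return p+n
print(tcp(-172,133,.2))
plan([((.539,-.36,.27),.215),((.512,-.23,.28),.12),(tcp(-172,190,.2),.03,-.2),(tcp(-172,150,.2),.03,-.2),(tcp(-172,133,.2),.03,-.2)])
```

```text
[ 0.4857829  -0.09935208  0.19474419]
now [ 0.5392 -0.3599  0.0935] yaw 0.215
[0.0, 0.5, -176.5] [0.002, -0.002, -0.0]
[1.3, -132.8, -10.0] [0.0, 0.0, 0.095]
[-10.4, -132.8, 28.2] [-0.2, -0.009, 0.09]
[0.0, -8.0, 39.2] [0.001, 0.0, -0.0]
[0.1, -3.4, 16.6] [-0.0, 0.0, -0.0]
```

>>> carry_out(
  jaw=[0.3,0.3,0.3,0.3,0.3],
  dp=[
    [0,0,-30],
    [0,0,-70],
    [0,0,-110],
    [0,0,-150],
    [0,0,-180],
  ],
  dr=[
    [0,0,0],
    [0,0,0],
    [0,0,0],
    [0,0,0],
    [0,0,0],
  ],
)

```text
clock: 4.78
ee_pos: [0.5386, -0.3592, 0.275]
eef_rot: [0.001, 0.994, 0.107, 0.001]
force: [0.9, -0.9, 0.1]
gripper_width: 0.506
grip_force: 61.3
```

>>> carry_out(
  jaw=[0.3,0.3,0.3,0.3,0.3],
  dp=[
    [0,-27,-2],
    [0,-54,-4],
    [0,-81,-6],
    [1,-107,-8],
    [1,-133,-10],
  ],
  dr=[
    [0,0,0.02],
    [0,0,0.04],
    [0,0,0.06],
    [0,0,0.08],
    [0,0,0.095],
  ],
)

```text
clock: 5.2
ee_pos: [0.5102, -0.2275, 0.2809]
eef_rot: [-0.001, 0.998, 0.059, -0.001]
force: [0.1, -0.4, -1.5]
gripper_width: 0.503
grip_force: 61.3
```

Run:
```python
from plan import *
def tcp(y,z,tilt):
    p=bin2w(.002,y/1e3,z/1e3); n=bin2w(0,np.sin(tilt)*.063,0)-bin2w(0,0,0); n[2]=.063*np.cos(tilt); return p+n
print(r.observe()['gripper_width'])
d=shot('wrist','w2.png'); 
plan([(tcp(-172,190,.2),.03,-.2),(tcp(-172,150,.2),.03,-.2),(tcp(-172,133,.2),.03,-.2)])
```

```text
0.5032975370242101
now [ 0.5096 -0.2235  0.281 ] yaw 0.121
[-8.6, -125.9, 29.9] [-0.205, -0.007, 0.091]
[0.0, -8.0, 39.2] [-0.0, 0.0, -0.0]
[0.0, -3.4, 16.7] [-0.0, 0.0, -0.0]
```

View pics/w2.png

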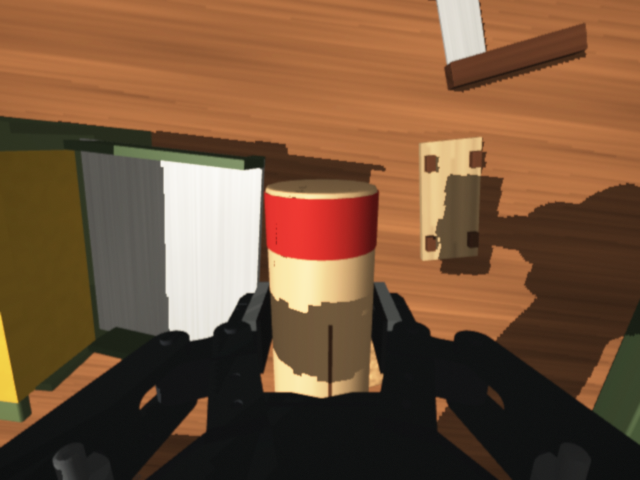

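The dowel is held straight, centred at (321,290), red end up; the chute is on the left with its floor from (80,150) to (262,165). Moving over the chute.

>>> carry_out(
  jaw=[0.3,0.3,0.3,0.3,0.3],
  dp=[
    [-2,-32,4],
    [-4,-64,11],
    [-6,-96,20],
    [-9,-126,30],
    [-9,-126,30],
  ],
  dr=[
    [-0.05,0,0.025],
    [-0.1,0,0.05],
    [-0.15,-0.005,0.07],
    [-0.205,-0.007,0.09],
    [-0.205,-0.007,0.09],
  ],
)

```text
clock: 5.67
ee_pos: [0.4841, -0.0996, 0.2478]
eef_rot: [0.101, 0.995, 0.017, -0.001]
force: [-1.3, 0.6, -1.9]
gripper_width: 0.503
grip_force: 61.5
```

>>> carry_out(
  jaw=[0.3,0.3,0.3,0.3,0.3],
  dp=[
    [0,-3,13],
    [0,-6,26],
    [0,-8,39],
    [0,-8,39],
    [0,-8,39],
  ],
  dr=[
    [0,0,0],
    [0,0,0],
    [0,0,0],
    [0,0,0],
    [0,0,0],
  ],
)

```text
clock: 6.08
ee_pos: [0.4866, -0.1052, 0.2111]
eef_rot: [0.102, 0.995, 0.015, 0.001]
force: [-0.3, -0.5, -0.2]
gripper_width: 0.505
grip_force: 61.5
```

Run:
```python
from plan import *
def tcp(y,z,tilt):
    p=bin2w(.002,y/1e3,z/1e3); n=bin2w(0,np.sin(tilt)*.063,0)-bin2w(0,0,0); n[2]=.063*np.cos(tilt); return p+n
plan([(tcp(-172,133,.2),.03,-.2)])
d=shot('top');e=shot('scene')
a=cv2.resize(d['color'][220:360,360:480],None,fx=3.2,fy=3.2); b=cv2.resize(e['color'][130:270,200:320],None,fx=3.2,fy=3.2)
cv2.imwrite('pics/c3.png',np.hstack([a,b])[:,:,::-1])
```

```text
now [ 0.4866 -0.1052  0.2111] yaw 0.029
[-0.7, -9.1, 14.8] [0.004, 0.001, -0.0]
```

View pics/c3.png

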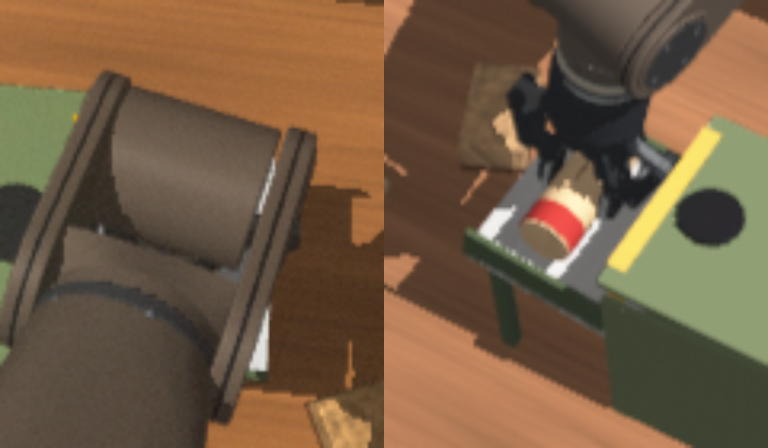

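Dowel hangs over the middle of the chute between the cheeks (scene crop (560,225)), clear of the flap. Lower it.

>>> carry_out(
  jaw=[0.3,0.3,0.3,0.3,0.3],
  dp=[
    [-1,-4,4],
    [-1,-9,8],
    [-1,-9,11],
    [-1,-9,13],
    [-1,-9,14],
  ],
  dr=[
    [0,0,0],
    [0,0,0],
    [0,0,0],
    [0,0,0],
    [0,0,0],
  ],
)

```text
clock: 6.6
ee_pos: [0.4875, -0.1032, 0.1996]
eef_rot: [0.108, 0.994, 0.016, 0.004]
force: [-2.3, -17.2, 4.2]
gripper_width: 0.5
grip_force: 74.1
```

Run:
```python
from plan import *
import pickle
s=r.observe();print(s['force'].round(1),s['ee_pos'].round(4))
```

```text
[ -2.3 -17.2   4.2] [ 0.4875 -0.1032  0.1996]
```

Force of −17 N in y: the inner finger linkage touches the flap/lid. Back out and release further up the chute with less tilt and only a small opening.

Run:
```python
from plan import *
def tcp(y,z,tilt):
    p=bin2w(.002,y/1e3,z/1e3); n=bin2w(0,np.sin(tilt)*.063,0)-bin2w(0,0,0); n[2]=.063*np.cos(tilt); return p+n
plan([(tcp(-195,142,.1),.03,-.1),(tcp(-195,138,.1),.03,-.1)],start=(np.array([.4857,-.0993,.1966]),rot(.03,-.2)))
```

```text
now [ 0.4857 -0.0993  0.1966] yaw 0.03
[0.1, 30.3, -2.1] [0.1, -0.0, 0.0]
[-0.0, -0.4, 4.0] [-0.0, -0.0, 0.0]
```

>>> carry_out(
  jaw=[0.3,0.3,0.3,0.3,0.3],
  dp=[
    [0,10,-3],
    [0,20,-4],
    [0,30,-4],
    [0,30,-3],
    [0,30,-3],
  ],
  dr=[
    [0.03,0,0],
    [0.07,0,0],
    [0.1,0,0],
    [0.1,0,0],
    [0.1,0,0],
  ],
)

```text
clock: 7.02
ee_pos: [0.4869, -0.1282, 0.2058]
eef_rot: [0.053, 0.999, 0.014, 0.002]
force: [0.1, -0.1, -0.7]
gripper_width: 0.498
grip_force: 73.7
```

Run:
```python
from plan import *
def tcp(y,z,tilt):
    p=bin2w(.002,y/1e3,z/1e3); n=bin2w(0,np.sin(tilt)*.063,0)-bin2w(0,0,0); n[2]=.063*np.cos(tilt); return p+n
s=r.observe();print(s['force'].round(1))
plan([(tcp(-195,138,.1),.03,-.1)])
e=shot('scene')
a=e['color'][120:280,200:420]
cv2.imwrite('pics/c4.png',cv2.resize(a,None,fx=3.2,fy=3.2)[:,:,::-1])
```

```text
[ 0.1 -0.1 -0.7]
now [ 0.4869 -0.1282  0.2058] yaw 0.028
[-0.3, -0.2, 5.1] [0.006, -0.002, -0.002]
```

View pics/c4.png

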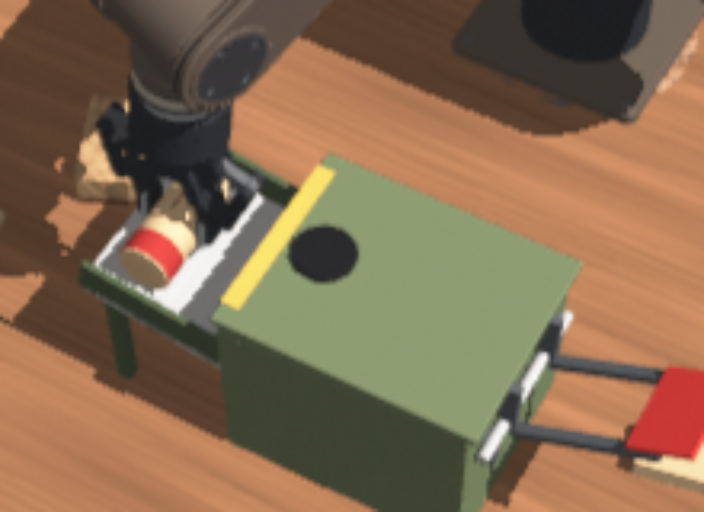

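The dowel is above the chute's outer half (crop (160,250)), gripper clear of the flap. Lower until contact, then open slightly.

>>> carry_out(
  jaw=[0.3,0.3,0.3],
  dp=[
    [0,0,2],
    [0,0,4],
    [0,0,4],
  ],
  dr=[
    [0,0,0],
    [0,0,0],
    [0,0,0],
  ],
)

```text
clock: 7.32
ee_pos: [0.4865, -0.1275, 0.2008]
eef_rot: [0.052, 0.999, 0.015, 0.001]
force: [-0.7, 0.2, -1.6]
gripper_width: 0.497
grip_force: 73.7
```

>>> carry_out(
  jaw=[0.3,0.3],
  dp=[
    [0,0,1.5],
    [0,0,1.5],
  ],
  dr=[
    [0,0,0],
    [0,0,0],
  ],
)

```text
clock: 7.48
ee_pos: [0.4868, -0.1281, 0.1997]
eef_rot: [0.052, 0.999, 0.015, 0.002]
force: [0.6, 0.2, -1.2]
gripper_width: 0.499
grip_force: 73.7
```

>>> carry_out(
  jaw=[0.3,0.3],
  dp=[
    [0,0,1.5],
    [0,0,1.5],
  ],
  dr=[
    [0,0,0],
    [0,0,0],
  ],
)

```text
clock: 7.65
ee_pos: [0.4871, -0.1286, 0.1986]
eef_rot: [0.052, 0.999, 0.015, 0.002]
force: [0.3, 0.3, -0.8]
gripper_width: 0.497
grip_force: 73.9
```

>>> carry_out(
  jaw=[0.3,0.3,0.3],
  dp=[
    [0,0,2],
    [0,0,2],
    [0,0,2],
  ],
  dr=[
    [0,0,0],
    [0,0,0],
    [0,0,0],
  ],
)

```text
clock: 7.9
ee_pos: [0.4872, -0.1287, 0.1985]
eef_rot: [0.052, 0.999, 0.015, 0.002]
force: [-3.2, 2.9, 7.6]
gripper_width: 0.499
grip_force: 75.0
```

>>> carry_out(
  jaw=[0.65,0.65,0.65,0.65],
  dp=[
    [0,0,0],
    [0,0,0],
    [0,0,0],
    [0,0,0],
  ],
  dr=[
    [0,0,0],
    [0,0,0],
    [0,0,0],
    [0,0,0],
  ],
)

```text
clock: 8.23
ee_pos: [0.4869, -0.1288, 0.1965]
eef_rot: [0.052, 0.999, 0.015, 0.002]
force: [0.8, 0.6, 0.5]
gripper_width: 0.651
grip_force: 0.2
```

>>> carry_out(
  jaw=[0.65,0.65,0.65,0.65,0.65],
  dp=[
    [0,0,-10],
    [0,0,-20],
    [0,0,-35],
    [0,0,-60],
    [0,0,-90],
  ],
  dr=[
    [0,0,0],
    [0,0,0],
    [0,0,0],
    [0,0,0],
    [0,0,0],
  ],
)

```text
clock: 8.65
ee_pos: [0.4857, -0.1191, 0.2865]
eef_rot: [0.052, 0.999, 0.015, 0.001]
force: [0.7, 0.5, 0.2]
gripper_width: 0.646
grip_force: 0.0
```

>>> carry_out(
  jaw=[0.3,0,0,0,0],
  dp=[
    [0,0,-25],
    [0,0,-25],
    [0,0,-25],
    [0,0,-25],
    [0,0,-25],
  ],
  dr=[
    [0.1,0,0],
    [0.1,0,0],
    [0.1,0,0],
    [0.1,0,0],
    [0.1,0,0],
  ],
)

```text
clock: 9.07
ee_pos: [0.4857, -0.1165, 0.3098]
eef_rot: [0.002, 1.0, 0.015, 0.0]
force: [-0.1, -0.2, -0.3]
gripper_width: -0.001
grip_force: 0.0
```

Run:
```python
from plan import *
import pickle
e=shot('scene');t=shot('top');pickle.dump((e,t),open('d1.pkl','wb'))
a=e['color'][120:280,200:420]
cv2.imwrite('pics/c5.png',cv2.resize(a,None,fx=3.2,fy=3.2)[:,:,::-1])
print(cur()[0],r.observe()['force'])
```

```text
[ 0.48575639 -0.11641554  0.30949716] [ 0.31164972 -0.50673481 -0.69190377]
```

View pics/c5.png

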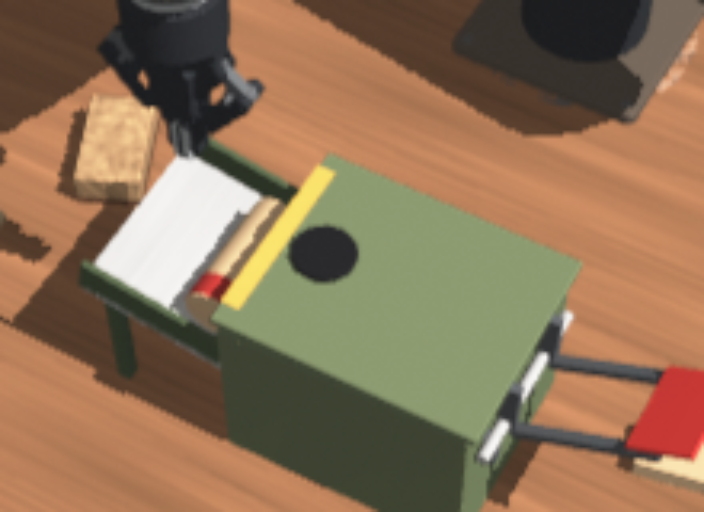

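The dowel lies against the yellow flap (crop ends (205,300) and (270,205)), gripper clear. Next, plan the lever.

Run:
```python
from plan import *
import pickle
from m import blob,red,blk
e,t=pickle.load(open('d1.pkl','rb'))
p=onz(e,274.4,198.8,.13)-bin2w(0,0,0); print('dowel bin',p)
p=blob(e,red,(385,225,440,275));q=blob(t,red,(200,245,250,305));print('lever',p[2],q[2],cross(ray(e,*p[0]),ray(t,*q[0])))
L=bin2w(0,.235,0); print(L)
plan([((.486,-.02,.31),.43),((.482,.11,.31),.83),((.475,.23,.31),1.23),((L[0],L[1],.28),1.6),((L[0],L[1],.255),1.6)])
```

```text
dowel bin [ 0.00379392 -0.13889923  0.13      ]
lever 551.5 915.5 (array([0.47287284, 0.28963861, 0.16966528]), [np.float64(1.3902363418585044), np.float64(1.390236341858514)])
[0.47195106 0.29489426 0.        ]
now [ 0.4858 -0.1164  0.3095] yaw 0.03
[3.1, -96.4, -0.9] [0.004, 0.001, -0.4]
[50.5, -119.8, 0.0] [-0.0, 0.0, -0.4]
[83.9, -86.1, 0.0] [-0.0, 0.0, -0.4]
[60.1, -24.6, 30.0] [-0.0, 0.0, -0.37]
[0.0, -0.0, 25.0] [-0.0, -0.0, -0.0]
```

>>> carry_out(
  jaw=[0,0,0,0,0],
  dp=[
    [3,-96,-1],
    [3,-96,-1],
    [3,-96,-1],
    [3,-96,-1],
    [3,-96,-1],
  ],
  dr=[
    [0,0,-0.4],
    [0,0,-0.4],
    [0,0,-0.4],
    [0,0,-0.4],
    [0,0,-0.4],
  ],
)

```text
clock: 9.58
ee_pos: [0.4861, -0.0195, 0.3105]
eef_rot: [0.002, 0.977, 0.215, -0.0]
force: [0.4, -1.0, -0.0]
gripper_width: -0.001
grip_force: 0.0
```

>>> carry_out(
  jaw=[0,0,0,0,0],
  dp=[
    [50,-120,0],
    [50,-120,0],
    [50,-120,0],
    [50,-120,0],
    [50,-120,0],
  ],
  dr=[
    [0,0,-0.4],
    [0,0,-0.4],
    [0,0,-0.4],
    [0,0,-0.4],
    [0,0,-0.4],
  ],
)

```text
clock: 10.0
ee_pos: [0.4815, 0.1108, 0.3102]
eef_rot: [0.003, 0.915, 0.404, -0.001]
force: [-0.1, -0.3, -0.4]
gripper_width: -0.001
grip_force: 0.0
```

>>> carry_out(
  jaw=[0,0,0,0,0],
  dp=[
    [84,-86,0],
    [84,-86,0],
    [84,-86,0],
    [84,-86,0],
    [84,-86,0],
  ],
  dr=[
    [0,0,-0.4],
    [0,0,-0.4],
    [0,0,-0.4],
    [0,0,-0.4],
    [0,0,-0.4],
  ],
)

```text
clock: 10.42
ee_pos: [0.4754, 0.2292, 0.3097]
eef_rot: [0.003, 0.817, 0.577, -0.001]
force: [0.6, -0.6, -0.2]
gripper_width: -0.0
grip_force: 0.0
```

>>> carry_out(
  jaw=[0,0,0,0,0],
  dp=[
    [60,-25,0],
    [60,-25,20],
    [60,-25,30],
    [60,-25,30],
    [60,-25,30],
  ],
  dr=[
    [0,0,-0.37],
    [0,0,-0.37],
    [0,0,-0.37],
    [0,0,-0.37],
    [0,0,-0.37],
  ],
)

```text
clock: 10.83
ee_pos: [0.4722, 0.2921, 0.279]
eef_rot: [0.002, 0.699, 0.715, -0.002]
force: [-0.8, -0.5, -0.4]
gripper_width: -0.001
grip_force: 0.0
```

Run:
```python
from plan import *
L=bin2w(0,.235,0)
print(r.observe()['joint_positions'].round(2),r.observe()['gripper_width'])
plan([((L[0],L[1],.25),1.6),((L[0],L[1]+.002,.153),1.6)])
```

```text
[ 0.37  0.05  1.9  -0.01  1.2   0.35] -0.0008744576565782252
now [0.4722 0.2921 0.279 ] yaw 1.593
[3.0, -0.2, 29.0] [0.0, 0.007, -0.007]
[2.0, 0.0, 97.0] [0.0, -0.0, -0.0]
```

>>> carry_out(
  jaw=[0,0,0,0,0],
  dp=[
    [3,0,15],
    [3,0,25],
    [3,0,32],
    [4,0,39],
    [4,0,46],
  ],
  dr=[
    [0,0,0],
    [0,0,0],
    [0,0,0],
    [0,0,0],
    [0,0,0],
  ],
)

```text
clock: 11.25
ee_pos: [0.4733, 0.2981, 0.2368]
eef_rot: [0.003, 0.698, 0.716, 0.002]
force: [-0.8, 2.8, 8.8]
gripper_width: 0.0
grip_force: 3.7
```

>>> carry_out(
  jaw=[0,0,0,0,0],
  dp=[
    [1,0,6],
    [2,0,12],
    [3,0,18],
    [3,0,24],
    [3,0,30],
  ],
  dr=[
    [0,0,0],
    [0,0,0],
    [0,0,0],
    [0,0,0],
    [0,0,0],
  ],
)

```text
clock: 11.67
ee_pos: [0.4737, 0.302, 0.2076]
eef_rot: [0.002, 0.698, 0.716, 0.003]
force: [-1.9, 4.4, 9.5]
gripper_width: -0.003
grip_force: 4.3
```

Lever is being pressed at about 9 N. Continue down and hold.

>>> carry_out(
  jaw=[0,0,0,0,0],
  dp=[
    [0,0,7],
    [-1,0,14],
    [-2,0,21],
    [-3,0,28],
    [-4,0,34],
  ],
  dr=[
    [0,0,0],
    [0,0,0],
    [0,0,0],
    [0,0,0],
    [0,0,0],
  ],
)

```text
clock: 12.08
ee_pos: [0.4742, 0.299, 0.1741]
eef_rot: [0.002, 0.699, 0.715, 0.005]
force: [-2.0, 10.4, 10.6]
gripper_width: -0.002
grip_force: 5.8
```

>>> carry_out(
  jaw=[0,0,0,0,0],
  dp=[
    [0,0,7],
    [-1,0,14],
    [-2,0,18],
    [-2,0,20],
    [-2,0,20],
  ],
  dr=[
    [0,0,0],
    [0,0,0],
    [0,0,0],
    [0,0,0],
    [0,0,0],
  ],
)

```text
clock: 12.5
ee_pos: [0.4744, 0.2948, 0.1532]
eef_rot: [0.003, 0.698, 0.716, 0.002]
force: [0.2, 1.2, 6.9]
gripper_width: -0.0
grip_force: 4.0
```

>>> carry_out(
  jaw=[0,0,0,0,0],
  dp=[
    [0,0,0],
    [0,0,0],
    [0,0,0],
    [0,0,0],
    [0,0,0],
  ],
  dr=[
    [0,0,0],
    [0,0,0],
    [0,0,0],
    [0,0,0],
    [0,0,0],
  ],
)

```text
clock: 12.92
ee_pos: [0.4743, 0.2947, 0.1532]
eef_rot: [0.003, 0.698, 0.716, 0.002]
force: [-0.7, 2.8, 7.9]
gripper_width: 0.001
grip_force: 4.0
```

>>> carry_out(
  jaw=[0,0,0,0,0],
  dp=[
    [0,0,0],
    [0,0,0],
    [0,0,0],
    [0,0,0],
    [0,0,0],
  ],
  dr=[
    [0,0,0],
    [0,0,0],
    [0,0,0],
    [0,0,0],
    [0,0,0],
  ],
)

```text
clock: 13.33
ee_pos: [0.4744, 0.2947, 0.1532]
eef_rot: [0.003, 0.698, 0.716, 0.002]
force: [-0.2, 2.4, 8.3]
gripper_width: -0.003
grip_force: 4.0
```

Run:
```python
from plan import *
from m import blob,red,pale
e=shot('scene');t=shot('top')
print(cur()[0],r.observe()['force'].round(1),r.observe()['joint_positions'].round(2))
def cnt(d,f,b):
    x0,y0,x1,y1=b;return int(f(cv2.cvtColor(d['color'],cv2.COLOR_RGB2HSV).astype(int)[y0:y1,x0:x1]).sum())
print('chute red/pale now',cnt(e,red,(200,150,300,230)),cnt(e,pale,(200,150,300,230)),'top',cnt(t,red,(385,240,450,345)))
a=cv2.resize(e['color'][100:300,200:450],None,fx=2,fy=2);b=cv2.resize(t['color'][190:390,300:450],None,fx=2,fy=2)
cv2.imwrite('pics/c6.png',np.hstack([a,b])[:,:,::-1])
```

```text
[0.47433245 0.29474204 0.15318832] [-0.1  1.9  8. ] [ 0.38  0.21  1.97 -0.01  0.96  0.35]
chute red/pale now 0 954 top 0
```

View pics/c6.png

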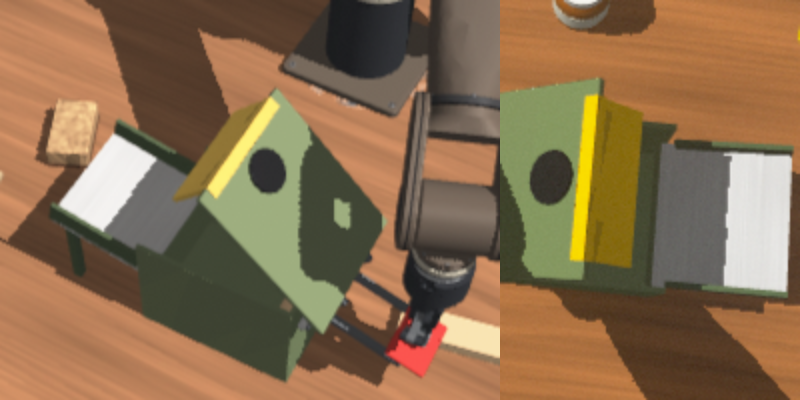

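The lid is raised high (flap above the chute), the chute is empty in both views, so the dowel has rolled in. Hold a little longer, then let the lever up.

>>> carry_out(
  jaw=[0,0,0,0,0],
  dp=[
    [0,0,0],
    [0,0,0],
    [0,0,0],
    [0,0,0],
    [0,0,0],
  ],
  dr=[
    [0,0,0],
    [0,0,0],
    [0,0,0],
    [0,0,0],
    [0,0,0],
  ],
)

```text
clock: 13.85
ee_pos: [0.4744, 0.2948, 0.1532]
eef_rot: [0.003, 0.698, 0.716, 0.002]
force: [-0.8, 3.0, 7.3]
gripper_width: -0.004
grip_force: 4.0
```

>>> carry_out(
  jaw=[0,0,0,0,0],
  dp=[
    [0,0,-8],
    [2,0,-18],
    [4,0,-30],
    [6,0,-50],
    [8,0,-80],
  ],
  dr=[
    [0,0,0],
    [0,0,0],
    [0,0,0],
    [0,0,0],
    [0,0,0],
  ],
)

```text
clock: 14.27
ee_pos: [0.4702, 0.3018, 0.2285]
eef_rot: [0.002, 0.697, 0.717, -0.004]
force: [1.7, 0.8, 0.3]
gripper_width: 0.0
grip_force: 0.0
```

>>> carry_out(
  jaw=[0,0,0,0,0],
  dp=[
    [0,0,-35],
    [0,0,-70],
    [0,0,-97],
    [0,0,-97],
    [0,0,-97],
  ],
  dr=[
    [0,0,0],
    [0,0,0],
    [0,0,0],
    [0,0,0],
    [0,0,0],
  ],
)

```text
clock: 14.68
ee_pos: [0.472, 0.3033, 0.3302]
eef_rot: [0.004, 0.697, 0.717, 0.001]
force: [-0.4, -0.0, -0.8]
gripper_width: -0.003
grip_force: 0.0
```

>>> carry_out(
  jaw=[0,0,0,0,0],
  dp=[
    [0,0,0],
    [0,0,0],
    [0,0,0],
    [0,0,0],
    [0,0,0],
  ],
  dr=[
    [0,0,0],
    [0,0,0],
    [0,0,0],
    [0,0,0],
    [0,0,0],
  ],
)

```text
clock: 15.1
ee_pos: [0.4712, 0.3031, 0.3258]
eef_rot: [0.002, 0.697, 0.717, -0.002]
force: [0.3, 0.1, -1.2]
gripper_width: 0.001
grip_force: 0.0
```

>>> carry_out(
  jaw=[0,0,0,0,0],
  dp=[
    [0,0,0],
    [0,0,0],
    [0,0,0],
    [0,0,0],
    [0,0,0],
  ],
  dr=[
    [0,0,0],
    [0,0,0],
    [0,0,0],
    [0,0,0],
    [0,0,0],
  ],
)

```text
clock: 15.52
ee_pos: [0.4714, 0.3032, 0.327]
eef_rot: [0.003, 0.697, 0.717, -0.001]
force: [0.3, -0.4, 0.2]
gripper_width: -0.0
grip_force: 0.0
```

>>> carry_out(
  jaw=[0,0,0,0,0],
  dp=[
    [0,0,0],
    [0,0,0],
    [0,0,0],
    [0,0,0],
    [0,0,0],
  ],
  dr=[
    [0,0,0],
    [0,0,0],
    [0,0,0],
    [0,0,0],
    [0,0,0],
  ],
)

```text
clock: 15.93
ee_pos: [0.4714, 0.3032, 0.3269]
eef_rot: [0.003, 0.697, 0.717, -0.001]
force: [-0.8, -0.2, -0.0]
gripper_width: 0.001
grip_force: 0.0
```

>>> carry_out(
  jaw=[0,0,0,0,0],
  dp=[
    [0,0,0],
    [0,0,0],
    [0,0,0],
    [0,0,0],
    [0,0,0],
  ],
  dr=[
    [0,0,0],
    [0,0,0],
    [0,0,0],
    [0,0,0],
    [0,0,0],
  ],
)

```text
clock: 16.35
ee_pos: [0.4714, 0.3032, 0.3269]
eef_rot: [0.003, 0.697, 0.717, -0.001]
force: [-0.9, -0.5, -0.5]
gripper_width: -0.0
grip_force: 0.0
```

>>> carry_out(
  jaw=[0,0,0,0,0],
  dp=[
    [0,0,0],
    [0,0,0],
    [0,0,0],
    [0,0,0],
    [0,0,0],
  ],
  dr=[
    [0,0,0],
    [0,0,0],
    [0,0,0],
    [0,0,0],
    [0,0,0],
  ],
)

```text
clock: 16.77
ee_pos: [0.4714, 0.3032, 0.3269]
eef_rot: [0.003, 0.697, 0.717, -0.001]
force: [-0.0, 0.4, 0.7]
gripper_width: 0.002
grip_force: 0.0
```

Run:
```python
from plan import *
from m import blob,red,blk
e=shot('scene');t=shot('top')
p=blob(e,red,(385,225,440,290));q=blob(t,red,(190,240,260,310));print('lever',p[2],q[2],cross(ray(e,*p[0]),ray(t,*q[0])))
p=blob(e,blk,(285,170,330,215));q=blob(t,blk,(345,262,390,310));print('pad',p[2],q[2],cross(ray(e,*p[0]),ray(t,*q[0])))
P=bin2w(0,-.063,0);print(P)
plan([((.474,.15,.33),1.6),((P[0],P[1],.32),1.6),((P[0],P[1],.285),1.6),((P[0],P[1],.249),1.6)])
```

```text
lever 570.5 768.5 (array([0.4746998 , 0.29292392, 0.15567216]), [np.float64(3.3299039310553207), np.float64(3.329903931055275)])
pad 305.0 184.0 (array([ 0.47683172, -0.00275997,  0.1902917 ]), [np.float64(7.028197353503253), np.float64(7.028197353503346)])
[ 0.48088972 -0.00297165  0.        ]
now [0.4714 0.3032 0.3269] yaw 1.6
[-153.2, -1.9, -2.3] [0.002, 0.005, -0.0]
[-153.1, 2.5, 10.0] [0.0, 0.0, -0.0]
[-0.0, -0.0, 35.0] [0.0, 0.0, -0.0]
[-0.0, -0.0, 36.0] [0.0, 0.0, -0.0]
```

>>> carry_out(
  jaw=[0,0,0,0,0],
  dp=[
    [-153,-2,-2],
    [-153,-2,-2],
    [-153,-2,-2],
    [-153,-2,-2],
    [-153,-2,-2],
  ],
  dr=[
    [0,0,0],
    [0,0,0],
    [0,0,0],
    [0,0,0],
    [0,0,0],
  ],
)

```text
clock: 17.28
ee_pos: [0.4741, 0.1464, 0.3299]
eef_rot: [0.003, 0.699, 0.716, -0.001]
force: [-0.3, 0.4, 0.2]
gripper_width: -0.004
grip_force: 0.0
```

>>> carry_out(
  jaw=[0,0,0,0,0],
  dp=[
    [-153,2,10],
    [-153,2,10],
    [-153,2,10],
    [-153,2,10],
    [-153,2,10],
  ],
  dr=[
    [0,0,0],
    [0,0,0],
    [0,0,0],
    [0,0,0],
    [0,0,0],
  ],
)

```text
clock: 17.7
ee_pos: [0.4805, -0.0064, 0.3202]
eef_rot: [0.003, 0.699, 0.715, -0.002]
force: [0.5, -0.2, 0.5]
gripper_width: 0.001
grip_force: 0.0
```

>>> carry_out(
  jaw=[0,0,0,0,0],
  dp=[
    [0,0,12],
    [0,0,24],
    [0,0,32],
    [0,0,40],
    [0,0,46],
  ],
  dr=[
    [0,0,0],
    [0,0,0],
    [0,0,0],
    [0,0,0],
    [0,0,0],
  ],
)

```text
clock: 18.12
ee_pos: [0.4799, -0.0018, 0.2726]
eef_rot: [0.002, 0.696, 0.718, -0.002]
force: [-0.1, 0.3, 1.2]
gripper_width: 0.0
grip_force: 0.5
```

>>> carry_out(
  jaw=[0,0,0,0,0],
  dp=[
    [0,0,5],
    [0,0,10],
    [0,0,15],
    [0,0,19],
    [0,0,22],
  ],
  dr=[
    [0,0,0],
    [0,0,0],
    [0,0,0],
    [0,0,0],
    [0,0,0],
  ],
)

```text
clock: 18.53
ee_pos: [0.4806, -0.0031, 0.2523]
eef_rot: [0.003, 0.697, 0.717, -0.001]
force: [-0.4, -0.7, 1.1]
gripper_width: 0.001
grip_force: 0.6
```

>>> carry_out(
  jaw=[0,0,0,0,0],
  dp=[
    [0,0,1],
    [0,0,2],
    [0,0,3],
    [0,0,4],
    [0,0,4],
  ],
  dr=[
    [0,0,0],
    [0,0,0],
    [0,0,0],
    [0,0,0],
    [0,0,0],
  ],
)

```text
clock: 18.95
ee_pos: [0.4806, -0.0031, 0.2487]
eef_rot: [0.003, 0.697, 0.717, -0.001]
force: [-0.1, -0.3, 1.9]
gripper_width: 0.001
grip_force: 0.8
```

>>> carry_out(
  jaw=[0,0,0,0,0],
  dp=[
    [0,0,1],
    [0,0,2],
    [0,0,2],
    [0,0,2],
    [0,0,2],
  ],
  dr=[
    [0,0,0],
    [0,0,0],
    [0,0,0],
    [0,0,0],
    [0,0,0],
  ],
)

```text
clock: 19.37
ee_pos: [0.4807, -0.0031, 0.2486]
eef_rot: [0.003, 0.697, 0.717, -0.001]
force: [-4.5, -0.3, 10.5]
gripper_width: -0.003
grip_force: 4.8
```

Hard stop at tip height 175.6 mm (the closed height is 176 mm), with force rising to 10 N: the lid is home. Retreat.

>>> carry_out(
  jaw=[0,0,0,0,0],
  dp=[
    [0,0,-4],
    [0,0,-15],
    [0,0,-40],
    [0,0,-70],
    [0,0,-100],
  ],
  dr=[
    [0,0,0],
    [0,0,0],
    [0,0,0],
    [0,0,0],
    [0,0,0],
  ],
)

```text
clock: 19.78
ee_pos: [0.4797, -0.0023, 0.3471]
eef_rot: [0.002, 0.697, 0.717, -0.001]
force: [0.8, -0.0, 0.7]
gripper_width: -0.001
grip_force: 0.0
```

>>> carry_out(
  jaw=[0,0,0,0,0],
  dp=[
    [0,0,0],
    [0,0,0],
    [0,0,0],
    [0,0,0],
    [0,0,0],
  ],
  dr=[
    [0,0,0],
    [0,0,0],
    [0,0,0],
    [0,0,0],
    [0,0,0],
  ],
)

```text
clock: 20.2
ee_pos: [0.4796, -0.0024, 0.3447]
eef_rot: [0.001, 0.697, 0.717, -0.002]
force: [-0.6, -0.8, 0.9]
gripper_width: -0.001
grip_force: 0.0
```

Run:
```python
from plan import *
from m import blob,red
import pickle
e0,t0=pickle.load(open('d1.pkl','rb'))
e=shot('scene')
for d in(e0,e):
    p=blob(d,red,(385,225,440,290));print('lever px',p[0],p[2])
print(r.observe()['force'].round(1),cur()[0])
```

```text
lever px [412.31852523 248.2523421 ] 551.5
lever px [412.00213675 247.46703297] 546.0
[ 0.1 -0.8  0.3] [ 0.4797337  -0.0024766   0.34483821]
```

```bash
python3 -c "
from bench import r
print(r.close_job())"
```

```text
the job is handed in; nothing more can be done
None
```

The job is handed in, with no verdict returned: the dowel rolled off the chute into the bin, the lid is pressed home (the pad stopped hard at its closed height), and the robot is clear; at the first try at the chute the gripper bumped the flap (about 17 N), and I did not re-check the bystanders at the end.

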